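# Hold a sample slide flush on a tilted spring stage

### The arm

A 6-joint arm with a two-finger parallel gripper is mounted at the origin on a cart in front of the work surface, level with it; the furniture and walls round the work are solid. World frame = base frame: x ahead of the robot, y to its left, z up, the work surface at z = 0. Lengths are in m, angles in rad, forces in N, time in s.
With the tool pointing down it reaches from about 0.4 to 0.825 m from the base axis. Payload 7 kg.
Tool frame: the origin (TCP) lies between the finger pads; the fingertips stand 8 mm ahead of it and the grasp point (between the pads) lies 11 mm behind it (arm.finger_overhang is the distance from the TCP to the fingertips, in m); z points along the fingers, y is the line along which they close (so a half turn about z gives the same grasp; the last joint's range is limited). The gripper opens to 88 mm and grips with 3 to 60 N. Pads are 19 mm wide; open, the fingers measure 130 mm over their backs; the gripper's body (78 mm by 193 mm) begins 47 mm behind the grasp point.
Start: joints at [-0.937, 0.359, 0.012, 0, -1.224, -0.288], TCP at [0.229, -0.635, 0.235] pointing down, gripper open.
Joint ranges: [-3.07, 3.07], [-1.43, 2.12], [-1.02, 1.25], [-3.03, 1.67], [-3.05, -0], [-3.03, 3.03]. Speed limits (rad/s): [2.39, 2.39, 3.01, 3.14, 3.14, 3.14].

### API

Orientations are given as [roll, pitch, yaw] about the fixed x, y, z axes, in that order (R = Rz(yaw) Ry(pitch) Rx(roll)).
In Python, from station import arm gives the robot as it stands.
- The arm moves only by the tool move_arm, never from a script. Its argument "rows" is text: rows parted by semicolons, each of 7 numbers parted by spaces: the turn, a rotation vector about the tool's x, y, z in degrees, then the shift along the tool's x, y, z in m, then the finger opening in m, from 0 to 0.0876. A call has 1 to 8 rows; each row shifts and turns the commanded pose from where the row before left it, along the tool's axes as they then stand; what a row does not reach is not made up. A row lasts 1/8 s, in which the tool goes at most 62.5 mm and 10.7 degrees, less where a joint would pass 70% of its speed; a pose out of reach is approached as far as the arm can. A call is refused whole if a number of a shift passes 0.0625 or a number of a turn 10.7, either way. A call with a gripper value outside its range is refused whole. The fingers move at their own pace and stop on an object; "squeeze" is the grip in N (left out, the last holds). Time passes only in rows, so rows that do not move let the fingers close. It gives the time, the measured TCP pose, the force, the opening and the grip force at its end, in the units of the state.
- arm.get_state(): the state, without advancing time (a new reading comes with each control period).
- arm.grab_frame(name): name is "side" or "top" or "wrist"; returns (picture, depth): 480x640x3 uint8, blue, green, red; 480x640 float32, m along the optical axis (not along the pixel's ray), 0 where there is no reading.
- arm.camera_model(name): a dict with "mtx" (3x3 intrinsics, pixels), "camera_from_world" (4x4, takes a point from world to camera coordinates); the wrist camera has in their place "mount" (4x4, takes a point from camera to tool coordinates, whose origin is the TCP and whose axes are the flange's). Camera axes: x right, y down, z forward; pixel columns grow to the right and rows downward; lengths in m; the calibration is good to about 2 mm. A picture is of the moment at which its call begins: read the wrist's pose just before it. camera_model takes no time and is no camera call.
- arm.job_done(): hands the job in; it is judged then, once.
The state is a dict: "t": time; "q": joint angles; "qd": joint speeds; "joint_efforts": joint torques, N m; "eef_pos": TCP position; "ee_rot": TCP orientation; "force": force on the tool from outside, world axes, zero at the start; "moment": the same for the moment, N m; "width": finger opening in m; "gripper_force": force on a finger pad.
Only numpy, scipy, OpenCV 4.12 (cv2) and the standard library are available. Lean on these libraries where they do the work, as an engineer would, in place of code of your own. Each camera call takes 0.05 s, during which the arm holds its last target. There are 200 camera calls.

### The job

Slide the guard window of the inspection rig fully open (to the left) and leave it open, then pick up the glass sample slide by its tab, tilt it to match the sloped stage and press it flat on the stage face, centred and squared up with it, so that the spring-loaded stage gives about half of its 10 mm travel. Finish while still gripping the slide and holding it pressed flush there; do not let go. Leave the two sample jars and the tape roll where they are.

Things in the scene. Friction and masses are not known exactly. Their poses are not given: they have to be found in the camera images.
- rig: The inspection rig, fixed on the bench, 160 mm along x, 276 mm along y, about 92 mm high; origin at the centre of its underside; x away from the robot, y to the left. The stage is in its right half (65 mm towards -y), a low housing in its left half, and the guard window slides on top along y. Turned up to 0.25 rad.
- guard_grip (a point): Centre of the guard window's grip, an upright black bar 14 mm thick along y and 44 mm along x; its top is 14 mm above this point, the window's frame about 13 mm below it. The window is a grey frame with a clear pane, 130 mm square, its upper face 89 mm above the bench. Axes as the rig's: y to the left = the way it opens.
- guard (a joint): How far the guard window is open along +y of the rig, in m: 0 closed over the stage, 0.125 at its stop = fully open. About 1.5 N of friction; it stays where it is left. When fully open, its right edge is 60 mm to the left of the stage's centre.
- stage_face (a point): Centre of the upper face of the sloped stage, a flat aluminium plate 70 mm along its x, 90 mm along its y, about 60 mm above the bench, below the closed window. z is the outward normal, y lies level along the rig, x runs up the slope, away from the robot. It leans towards the robot by 0.14 to 0.42 rad (locked, differs each time). The point moves with the stage as it is pressed in.
- stage_seat (a joint): How far the spring-loaded stage is pressed in along its own normal, in m: 0 free, 0.010 bottomed. It starts to give at a push of about 3.5 N and takes 0.6 N more for each mm (about 6.5 N at half travel).
- slide_centre (a point): Centre of the sample slide's grey grip tab, which is 10 mm thick along y, 30 mm along x, 45 mm high and stands in the middle of a plate 50 mm along x, 70 mm along y, 6 mm thick (glass below). The point is 28.5 mm above the glass underside, 22.5 mm below the tab's top; z points up the tab. Lies flat on the bench at the right front at first, tab up. Same after a half turn about z.
- slide: The sample slide, about 0.11 kg; origin at the centre of the glass underside, axes as for slide_centre.
- sample_jar_a: Sample jar with a dark cap, 43 mm across, 62 mm high, on the right beyond the slide; origin at the centre of its underside. Leave alone.
- sample_jar_b: Sample jar with a white cap, 40 mm across, 70 mm high, in front of the rig; origin at the centre of its underside. Leave alone.
- tape_roll: Roll of tape lying flat, 100 mm across, 25 mm high, at the left; origin at the centre of its underside. Leave alone.
Not all that is in view belongs to the job. Leave any red look-alike of the slide alone.

How it is judged:
On the way, in this order (a step that is already met when the one before it is completed fails the run):
1. the guard window is fully open (value of joint guard above 0.115 m), for 0.2 s.
2. the slide is gripped and lifted clear of the bench (height (world z) of slide_centre above 0.075 m and contact force between the fingers and slide above 1 N), for 0.2 s.
At the end, for the whole second after the job is handed in: Guard open over 115 of 125 mm; slide flush on the stage face (touching, parallel within 0.05 rad, square within 0.1 rad, within 10 mm of centre along each side), spring stage held pressed in 2.5 to 8 mm, slide at rest and still gripped (value of joint guard above 0.115 m and value of joint stage_seat between 0.0025 and 0.008 m and angle between the z axis of slide_centre and the z axis of stage_face, either way round below 0.05 rad and angle between the x axis of slide_centre and the x axis of stage_face, either way round below 0.1 rad and x of slide_centre in the frame of stage_face between -0.01 and 0.01 m and y of slide_centre in the frame of stage_face between -0.01 and 0.01 m and z of slide_centre in the frame of stage_face between 0.026 and 0.031 m and contact force between the fingers and slide above 2 N and linear speed of slide below 0.02 m/s); the arm keeps its last pose, push and grip.
It fails at once if a sample jar or the tape roll is moved by more than 30 mm (distance of any of sample_jar_a, sample_jar_b, tape_roll from where it was at the start of the episode above 0.03 m).
It also fails if it takes over 53 s, if anything falls off the work surface, if the arm or the gripper's body presses on something with over 40 N, if the wrist force passes 120 N, or if a joint passes its speed limit or range.

## Working session

There is one attempt and no reset: what is moved stays moved. The work goes in short steps, Python scripts to look and compute and a tool call to move; the robot and the scene stay as the last step left them, time stands still between calls to the robot, and variables do not carry over. Pictures are saved under pics/ and viewed, at most 10 in all, crops included, and the job is handed in when it is done.

Besides the shell and the picture viewer there is one more tool, called after ">>>" as a command line: name --argument value ..., lists and objects as JSON in quotes. move_arm: Moves the arm, as the interface text tells. Its arguments: {"type":"object","properties":{"rows":{"type":"string"},"squeeze":{"type":"number"}},"required":["rows"]}

```bash
mkdir -p pics; ls; cat > h.py <<'E'
from station import arm
import numpy as np, cv2
from scipy.spatial.transform import Rotation as R
def grab(n):
    s=arm.get_state(); im,d=arm.grab_frame(n); m=arm.camera_model(n); K=np.array(m["mtx"])
    if n=="wrist":
        T=np.eye(4);T[:3,:3]=R.from_euler('xyz',s["ee_rot"]).as_matrix();T[:3,3]=s["eef_pos"]
        W=T@np.array(m["mount"])
    else: W=np.linalg.inv(np.array(m["camera_from_world"]))
    v,u=np.mgrid[0:480,0:640]
    P=np.stack([(u-K[0,2])/K[0,0]*d,(v-K[1,2])/K[1,1]*d,d],-1)@W[:3,:3].T+W[:3,3]
    P[d==0]=np.nan
    return im,d,P,K,W
E
python3 - <<'E'
from h import *
print(arm.get_state())
for n in("top","side"):
    im,d,P,K,W=grab(n); cv2.imwrite(f"pics/{n}0.png",im); np.savez(f"{n}0.npz",P=P,im=im); print(n,W.round(3),K[0,0])
E
```

```text
pics
{'t': 0.0, 'q': array([-9.36917608e-01,  3.59380513e-01,  1.10996916e-02, -3.61091773e-04,
       -1.22406385e+00, -2.88068812e-01]), 'qd': array([ 0.0007769 ,  0.00203619,  0.00018793,  0.00162711, -0.00149901,
        0.00114263]), 'joint_efforts': array([-1.57304956e-03, -5.82706189e+01,  2.93056744e+01,  6.99699908e+00,
        6.69073634e-03, -1.86061334e-04]), 'eef_pos': array([ 0.2286137 , -0.63463263,  0.23364258]), 'ee_rot': array([ 3.14001167e+00, -1.14464328e-04, -2.79590563e+00]), 'force': array([ 0.07951525,  0.35539268, -0.2041207 ]), 'moment': array([ 0.01401706, -0.03996654, -0.0226011 ]), 'gripper_force': 0.0, 'width': 0.08719155749616814}
top [[ 8.000e-03 -9.840e-01  1.760e-01  2.970e-01]
 [-1.000e+00 -8.000e-03  1.000e-03  1.000e-02]
 [ 0.000e+00 -1.760e-01 -9.840e-01  1.326e+00]
 [ 0.000e+00  0.000e+00  0.000e+00  1.000e+00]] 569.921456954009
side [[-0.56  -0.661  0.5   -0.032]
 [-0.829  0.436 -0.351  0.39 ]
 [ 0.015 -0.611 -0.792  0.912]
 [ 0.     0.     0.     1.   ]] 477.181694374463
```

View pics/top0.png

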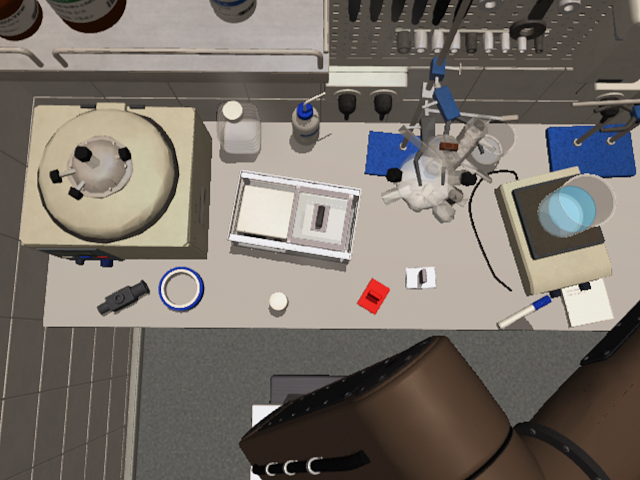

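View pics/side0.png

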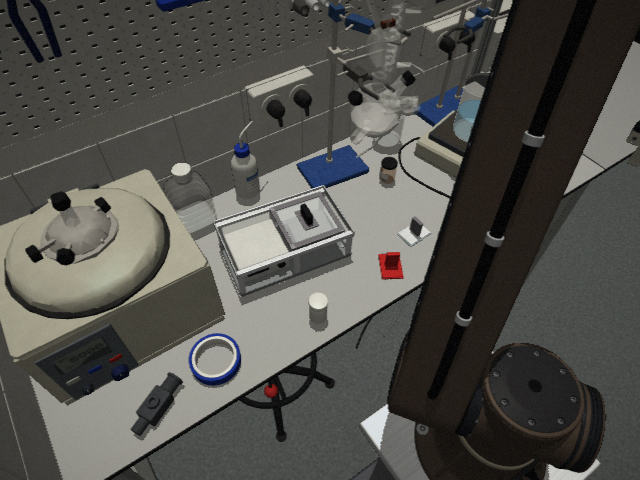

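The top view shows the rig spanning (230–360, 172–265), with the guard grip at (320,217). The slide is at (421,278), the red decoy at (374,295), jar b at (279,301), the tape at (181,289) and jar a near (485,150). I'll measure these next.

```bash
python3 - <<'E'
from h import *
z=np.load("top0.npz");P=z["P"];im=z["im"]
for n,(u,v) in dict(grip=(320,214),slidetab=(422,276),plateL=(410,270),plateR=(433,285),jarb=(279,301),tapeC=(167,289),bench=(300,290),red=(374,293),paneL=(266,205),jara=(487,150),c1=(242,174),c2=(361,189),c3=(352,263),c4=(231,250)).items(): print(n,P[v,u].round(3))
# side-view tall points in the grip region
g=P[195:240,300:345]; m=g[...,2]>0.095; pts=g[m]; print(len(pts),pts.mean(0),pts[:,2].max())
# slide: bright plate + tab
g=P[258:298,400:445].reshape(-1,3); m=(g[:,2]>0.03)&(g[:,2]<.08); t=g[m]; print('tab',len(t),np.nanmean(t,0), np.nanmax(t[:,2]))
sub=im[258:298,400:445].min(-1); m=((sub>225)).astype(np.uint8); print(cv2.minAreaRect(np.argwhere(m)[:,::-1].astype(np.float32)+[400,258] if 0 else (np.argwhere(m)[:,::-1]+np.array([400,258])).astype(np.float32)))
c=np.hstack([cv2.resize(im[165:275,225:370],(580,440),interpolation=2),cv2.resize(im[255:300,398:448],(220,198)).repeat(1,0)[:440] if 0 else cv2.copyMakeBorder(cv2.resize(im[255:300,398:448],(220,198),interpolation=2),0,242,0,0,0)])
cv2.imwrite("pics/crop0.png",c)
E
```

```text
grip [0.563 0.011 0.114]
slidetab [ 0.436 -0.219  0.052]
plateL [ 0.455 -0.2    0.005]
plateR [ 0.42  -0.252  0.006]
jarb [0.377 0.099 0.066]
tapeC [ 0.407  0.367 -0.005]
bench [0.407 0.056 0.   ]
red [ 0.398 -0.112  0.046]
paneL [0.594 0.133 0.065]
jara [ 0.716 -0.364  0.099]
c1 [0.66  0.187 0.085]
c2 [ 0.65  -0.087 -0.001]
c3 [ 0.471 -0.065 -0.   ]
c4 [0.499 0.219 0.002]
145 [0.55729787 0.01154532 0.11462057] 0.12229346137978059
tab 81 [ 0.43568144 -0.22223241  0.04700724] 0.057092124137124944
((420.310302734375, 277.3268127441406), (19.84314727783203, 27.925710678100586), 87.39744567871094)
```

View pics/crop0.png

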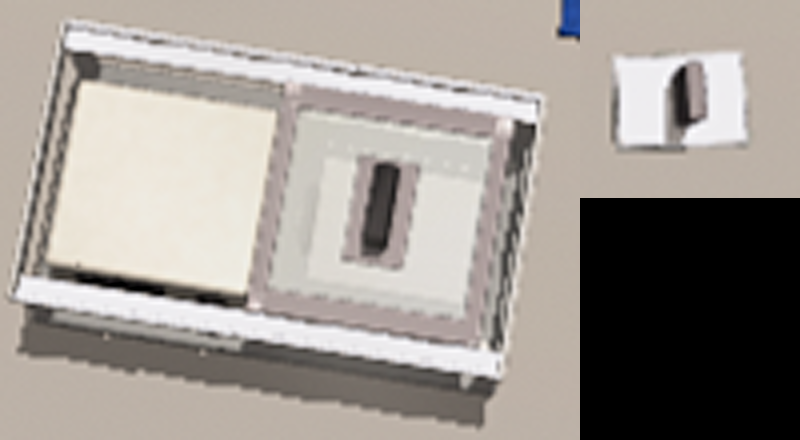

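The crop confirms the rig's yaw is about -0.15: its back rim runs from (65,25) to (543,97). The grip bar is centred near (380,207) in the crop, and the slide's yaw is about +0.04. I'll hover above the grip and look from there.

```bash
cat >> h.py <<'E'
def down(yaw,tilt=0):  # tool down, yaw; tilt: body leans back towards robot about rig y
    return R.from_euler('z',yaw)*R.from_euler('x',np.pi)
def plan(Rt,pt,n,g,R0=None,p0=None):
    s=arm.get_state()
    R0=R0 or R.from_euler('xyz',s["ee_rot"]); p0=s["eef_pos"] if p0 is None else p0
    rv=(R0.inv()*Rt).as_rotvec(); rp=R0
    for i in range(1,n+1):
        Rn=R0*R.from_rotvec(rv*i/n); d=(np.array(pt)-p0)/n
        dl=rp.inv().apply(d); a=np.degrees(rv)/n
        print(' '.join(f"{x:.2f}" for x in a),' '.join(f"{x:.4f}" for x in dl),g,end='; ')
        rp=Rn
    print()
    return Rn,np.array(pt)
E
python3 - <<'E'
from h import *
y=-0.153-np.pi
a=plan(down(-2.796),[.30,-.40,.235],4,.087)
a=plan(down(y),[.44,-.1,.235],8,.087,*a)
a=plan(down(y),[.557,.011,.215],4,.087,*a)
E
```

```text
0.02 -0.00 0.00 -0.0367 0.0491 -0.0003 0.087; 0.02 -0.00 0.00 -0.0367 0.0491 -0.0003 0.087; 0.02 -0.00 0.00 -0.0367 0.0491 -0.0003 0.087; 0.02 -0.00 0.00 -0.0367 0.0491 -0.0003 0.087; 
-0.00 -0.00 3.57 -0.0292 0.0294 0.0000 0.087; -0.00 -0.00 3.57 -0.0273 0.0311 0.0000 0.087; -0.00 -0.00 3.57 -0.0253 0.0328 0.0000 0.087; -0.00 -0.00 3.57 -0.0232 0.0343 0.0000 0.087; -0.00 -0.00 3.57 -0.0210 0.0356 0.0000 0.087; -0.00 -0.00 3.57 -0.0188 0.0369 0.0000 0.087; -0.00 -0.00 3.57 -0.0164 0.0380 0.0000 0.087; -0.00 -0.00 3.57 -0.0140 0.0389 0.0000 0.087; 
0.00 -0.00 0.00 -0.0247 0.0319 0.0050 0.087; 0.00 -0.00 0.00 -0.0247 0.0319 0.0050 0.087; 0.00 -0.00 0.00 -0.0247 0.0319 0.0050 0.087; 0.00 -0.00 0.00 -0.0247 0.0319 0.0050 0.087;
```

>>> move_arm --rows "0 0 0 -0.037 0.049 0 0.087; 0 0 0 -0.037 0.049 0 0.087; 0 0 0 -0.037 0.049 0 0.087; 0 0 0 -0.037 0.049 0 0.087; 0 0 3.57 -0.029 0.029 0 0.087; 0 0 3.57 -0.027 0.031 0 0.087; 0 0 3.57 -0.025 0.033 0 0.087; 0 0 3.57 -0.023 0.034 0 0.087"

```text
t: 1.1
eef_pos: [0.3709, -0.2498, 0.2345]
ee_rot: [3.141, -0.0, -3.047]
force: [1.3, -0.0, -0.5]
width: 0.0872
gripper_force: 0.0
```

>>> move_arm --rows "0 0 3.57 -0.021 0.036 0 0.087; 0 0 3.57 -0.019 0.037 0 0.087; 0 0 3.57 -0.016 0.038 0 0.087; 0 0 3.57 -0.014 0.039 0 0.087; 0 0 0 -0.025 0.032 0.005 0.087; 0 0 0 -0.025 0.032 0.005 0.087; 0 0 0 -0.025 0.032 0.005 0.087; 0 0 0 -0.025 0.032 0.005 0.087"

```text
t: 2.1
eef_pos: [0.5594, 0.0118, 0.2141]
ee_rot: [-3.141, -0.001, 2.989]
force: [-0.4, -0.5, 0.0]
width: 0.087
gripper_force: 0.0
```

```bash
python3 - <<'E'
from h import *
s=arm.get_state();print(s["t"],s["eef_pos"],s["ee_rot"],s["force"])
im,d,P,K,W=grab("wrist");cv2.imwrite("pics/w1.png",im);np.savez("w1.npz",P=P,im=im)
E
```

```text
2.1 [0.55936561 0.01177694 0.21409114] [-3.14138809e+00 -5.22178333e-04  2.98911098e+00] [-0.41744218 -0.542402    0.042438  ]
```

View pics/w1.png

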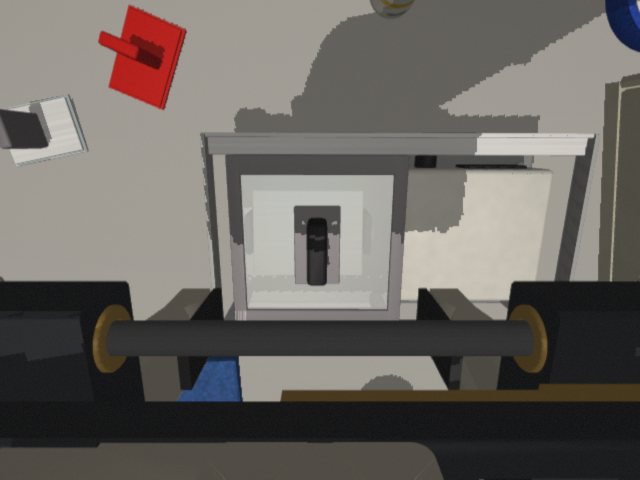

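The wrist view shows the rig rim level at row 135, so the yaw is right. The grip top covers (307–328, 218–285), and the slide is at (40,130).

```bash
python3 - <<'E'
from h import *
z=np.load("w1.npz");P=z["P"];im=z["im"]
m=(P[...,2]>.108)&(P[...,2]<.122); m[:,:290]=0;m[:,345:]=0;m[:200]=0;m[300:]=0
q=P[m];print(len(q),q.min(0),q.max(0),q.mean(0))
ry=np.array([.152,.988]);rx=np.array([.988,-.152])
for n,a in(("y",ry),("x",rx)):
    c=q[:,:2]@a;print(n,c.min(),c.max())
print("now",arm.get_state()["eef_pos"][:2]@ry,arm.get_state()["eef_pos"][:2]@rx)
for u,v in[(233,240),(400,240),(310,165),(217,134),(585,134),(270,230),(50,110),(22,125)]:print((u,v),P[v,u].round(4),P[v,u][:2]@rx,P[v,u][:2]@ry)
E
```

```text
1277 [ 5.38566521e-01 -5.02471584e-04  1.08245618e-01] [0.58283444 0.01852696 0.12160705] [0.55926852 0.00930319 0.11921351]
y 0.0872077858182363 0.1007546565829512
x 0.5307133059642491 0.5749117671180863
now 0.09957481789787088 0.5535386396290453
(233, 240) [ 0.5476 -0.052   0.0911] 0.5489379801138963 0.031831705817770055
(400, 240) [0.5669 0.0711 0.0901] 0.5492500019790703 0.1563780288747846
(310, 165) [0.5025 0.0133 0.0905] 0.49440463308635085 0.0895475842071724
(217, 134) [ 0.4718 -0.0471  0.0907] 0.47333149991129986 0.025206248237869384
(585, 134) [0.5108 0.205  0.091 ] 0.47351811057107396 0.2801380677166227
(270, 230) [ 0.545  -0.024   0.0874] 0.5421454950866677 0.05915587212973754
(50, 110) [ 0.4235 -0.2104  0.0073] 0.45039962220228164 -0.143551503541764
(22, 125) [ 0.436  -0.2211  0.0326] 0.4643649287958714 -0.15219262276994072
```

>>> move_arm --rows "0 0 0 0 -0.0055 0.025 0.087; 0 0 0 0 0 0.03 0.06; 0 0 0 0 0 0.03 0.05; 0 0 0 0 0 0.016 0.04; 0 0 0 0 0 0.008 0.04; 0 0 0 0 0 0 0.0; 0 0 0 0 0 0 0.0; 0 0 0 0 0 0 0.0" --squeeze 15

```text
t: 3.15
eef_pos: [0.5584, 0.0055, 0.1064]
ee_rot: [3.141, 0.001, 2.989]
force: [-0.6, 0.5, -0.8]
width: 0.0226
gripper_force: 0.1
```

>>> move_arm --rows "0 0 0 0 0 0 0.0; 0 0 0 0 0 0 0.0; 0 0 0 0 0.01 0 0.0; 0 0 0 0 0.015 0 0.0; 0 0 0 0 0.02 0 0.0; 0 0 0 0 0.02 0 0.0; 0 0 0 0 0.02 0 0.0; 0 0 0 0 0.015 0 0.0"

```text
t: 4.15
eef_pos: [0.5739, 0.1051, 0.1063]
ee_rot: [-3.141, 0.001, 2.99]
force: [2.2, -3.0, 5.5]
width: 0.0136
gripper_force: 15.0
```

>>> move_arm --rows "0 0 0 0 0.01 0 0.0; 0 0 0 0 0.008 0 0.0; 0 0 0 0 0.004 0 0.0; 0 0 0 0 0 0 0.0"

```text
t: 4.65
eef_pos: [0.5771, 0.1255, 0.1063]
ee_rot: [-3.14, 0.001, 2.99]
force: [1.1, -5.1, 6.3]
width: 0.0139
gripper_force: 15.0
```

>>> move_arm --rows "0 0 0 0 0.003 0 0.0; 0 0 0 0 0.002 0 0.0; 0 0 0 0 0 0 0.0"

```text
t: 5.03
eef_pos: [0.577, 0.1257, 0.1062]
ee_rot: [-3.134, -0.001, 2.989]
force: [5.1, -24.2, 8.7]
width: 0.0142
gripper_force: 15.0
```

>>> move_arm --rows "0 0 0 0 -0.004 0 0.04; 0 0 0 0 0 0 0.04; 0 0 0 0 0 -0.015 0.05; 0 0 0 0 0 -0.03 0.087; 0 0 0 0 -0.03 -0.03 0.087; 0 0 0 0 -0.045 -0.03 0.087; 0 0 0 0 -0.045 -0.015 0.087; 0 0 0 0 0 0 0.087"

```text
t: 6.02
eef_pos: [0.5587, 0.0068, 0.2285]
ee_rot: [3.14, 0.004, 2.987]
force: [0.5, 0.7, -0.5]
width: 0.0856
gripper_force: 0.0
```

```bash
python3 - <<'E'
from h import *
s=arm.get_state();print(s["t"],s["eef_pos"],s["ee_rot"],s["force"])
im,d,P,K,W=grab("wrist");cv2.imwrite("pics/w2.png",im);np.savez("w2.npz",P=P,im=im)
E
```

```text
6.025 [0.55871038 0.00680377 0.2284598 ] [3.1399096  0.00363646 2.98710639] [ 0.48349707  0.72286618 -0.50364585]
```

View pics/w2.png

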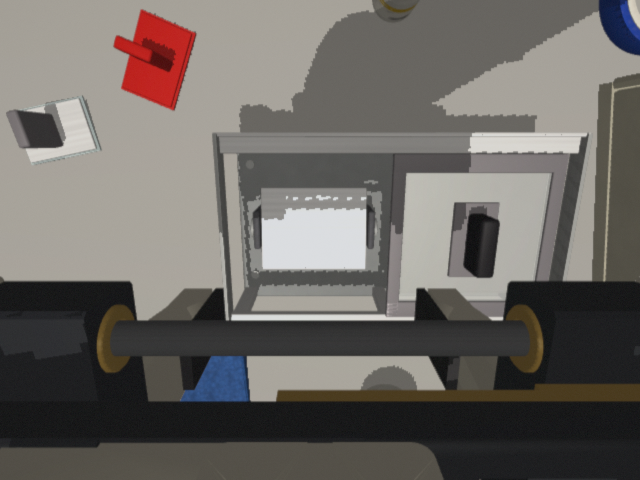

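The window is open, with its grip at (482,245). The bright stage face covers about (262–367, 203–270), and its front edge is at row 188. Next I'll fit the stage plane and measure the slide.

```bash
python3 - <<'E'
from h import *
z=np.load("w2.npz");P=z["P"];im=z["im"]
ry=np.array([.152,.988]);rx=np.array([.988,-.152])
X=P[...,:2]@rx;Y=P[...,:2]@ry;Z=P[...,2]
q=np.c_[X[212:262,272:358].ravel(),Y[212:262,272:358].ravel(),Z[212:262,272:358].ravel()]
q=q[~np.isnan(q).any(1)]
for _ in range(3):
    A=np.c_[q[:,:2],np.ones(len(q))];c=np.linalg.lstsq(A,q[:,2],rcond=None)[0];r=q[:,2]-A@c;q=q[abs(r)<.004]
print("plane",c,"tilt",np.arctan(c[0]),r.std())
for v in range(184,282,4):print(v,im[v,315],X[v,315].round(4),Z[v,315].round(4),(Z-(c[0]*X+c[1]*Y+c[2]))[v,315].round(4))
for u in list(range(254,276,3))+list(range(355,378,3)):print(u,Y[235,u].round(4),Z[235,u].round(4),(Z-(c[0]*X+c[1]*Y+c[2]))[235,u].round(4),im[235,u])
# rig rim
print([ (X[143,u].round(4),Y[143,u].round(4),Z[143,u].round(4)) for u in (222,300,500,580)], [ (X[200,u].round(4),Y[200,u].round(4),Z[200,u].round(4)) for u in (219,222,225)])
# slide
S=P[80:180,0:110];m=(S[...,2]>.012)&(S[...,2]<.07);t=S[m];print("tab",t.mean(0),t[:,2].max(),len(t))
top=t[t[:,2]>t[:,2].max()-.006];print("top",top.mean(0),top.min(0),top.max(0))
m=(S[...,2]>.0035)&(S[...,2]<.012);t=S[m][:,:2].astype(np.float32);r=cv2.minAreaRect(t*1000);print(r,t.min(0),t.max(0))
E
```

```text
plane [ 0.16020009 -0.00131654 -0.02633732] tilt 0.15885035342077636 0.0007355362337946714
184 [82 84 85] 0.5175 0.014 -0.0425
188 [120 124 125] 0.5167 0.0554 -0.0009
192 [135 137 140] 0.5199 0.0566 -0.0002
196 [144 147 148] 0.5232 0.0571 -0.0003
200 [138 142 143] 0.5265 0.0577 -0.0002
204 [135 138 140] 0.5299 0.0584 -0.0001
208 [198 196 195] 0.5334 0.0579 -0.0011
212 [223 220 218] 0.5365 0.0595 0.0
216 [224 221 219] 0.5399 0.0601 0.0001
220 [224 221 219] 0.5434 0.06 -0.0006
224 [223 221 218] 0.5464 0.0621 0.001
228 [223 221 219] 0.5497 0.0632 0.0016
232 [224 221 219] 0.5533 0.0626 0.0005
236 [224 220 218] 0.5564 0.0642 0.0015
240 [224 221 219] 0.5602 0.0632 -0.0001
244 [223 221 218] 0.5634 0.0646 0.0008
248 [224 221 218] 0.5673 0.0631 -0.0013
252 [223 220 219] 0.5703 0.0653 0.0004
256 [223 221 218] 0.574 0.0651 -0.0004
260 [223 220 218] 0.5774 0.0658 -0.0003
264 [224 221 218] 0.5809 0.066 -0.0006
268 [211 211 211] 0.5839 0.0679 0.0008
272 [101 102 102] 0.6061 0.0137 -0.0569
276 [78 81 81] 0.6105 0.0136 -0.0577
280 [80 83 83] 0.6147 0.0139 -0.0581
254 0.034 0.055 -0.008 [80 80 81]
25
[... 644 characters left out ...]
oat64(0.4799), np.float64(0.0771), np.float64(0.0842)), (np.float64(0.4803), np.float64(0.2272), np.float64(0.0839)), (np.float64(0.4805), np.float64(0.2864), np.float64(0.0854))] [(np.float64(0.5214), np.float64(0.0154), np.float64(0.0924)), (np.float64(0.5222), np.float64(0.0162), np.float64(0.0867)), (np.float64(0.5234), np.float64(0.0164), np.float64(0.0781))]
tab [ 0.43916023 -0.22247127  0.0385142 ] 0.054599310033067006 1588
top [ 0.43890317 -0.22456841  0.05226844] [ 0.42378026 -0.23144704  0.04864911] [ 0.45361259 -0.21937553  0.05459931]
((439.0234680175781, -229.94140625), (110.28828430175781, 90.42388916015625), 78.8465805053711) [ 0.3902565  -0.29100096] [ 0.48589075 -0.16884081]
```

```bash
python3 - <<'E'
from h import *
plan(down(np.pi+.04),[.4387,-.225,.17],6,.087)
E
```

```text
0.01 0.02 -1.85 0.0138 -0.0414 0.0095 0.087; 0.01 0.02 -1.85 0.0151 -0.0410 0.0095 0.087; 0.01 0.02 -1.85 0.0165 -0.0404 0.0095 0.087; 0.01 0.02 -1.85 0.0178 -0.0399 0.0095 0.087; 0.01 0.02 -1.85 0.0190 -0.0393 0.0095 0.087; 0.01 0.02 -1.85 0.0203 -0.0386 0.0095 0.087;
```

>>> move_arm --rows "0 0 -1.85 0.014 -0.041 0.0095 0.087; 0 0 -1.85 0.015 -0.041 0.0095 0.087; 0 0 -1.85 0.0165 -0.0405 0.0095 0.087; 0 0 -1.85 0.018 -0.04 0.0095 0.087; 0 0 -1.85 0.019 -0.039 0.0095 0.087; 0 0 -1.85 0.020 -0.0385 0.0095 0.087; 0 0 0 0 0 0 0.087"

```text
t: 6.95
eef_pos: [0.4374, -0.2248, 0.1677]
ee_rot: [3.141, -0.002, -3.102]
force: [0.3, 0.5, 0.0]
width: 0.0873
gripper_force: 0.0
```

```bash
python3 - <<'E'
from h import *
im,d,P,K,W=grab("wrist");cv2.imwrite("pics/w3.png",im);np.savez("w3.npz",P=P,im=im)
E
```

```text
(no output)
```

View pics/w3.png

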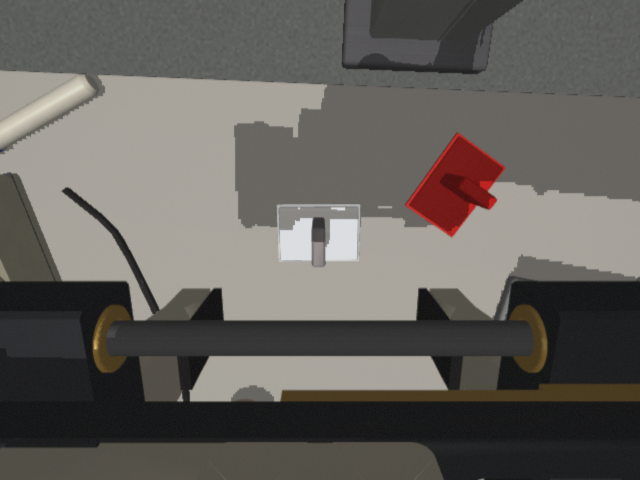

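The slide is square to the gripper at (278–360, 205–263), with its tab at (319, 220–265). The red decoy stays clear at x>406.

```bash
python3 - <<'E'
from h import *
z=np.load("w3.npz");P=z["P"]
S=P[200:275,270:370];m=(S[...,2]>.046)&(S[...,2]<.06);t=S[m]
r=cv2.minAreaRect((t[:,:2]*1000).astype(np.float32));print(len(t),t.mean(0),r)
S2=S[(S[...,2]>.0035)&(S[...,2]<.012)];print(S2.min(0),S2.max(0))
print([P[v,u].round(4) for u,v in((279,235),(358,235),(300,208),(300,260))])
s=arm.get_state();print(s["eef_pos"],s["ee_rot"])
E
```

```text
527 [ 0.43787871 -0.2263536   0.05262716] ((438.6663818359375, -226.65054321289062), (29.887033462524414, 9.438199996948242), 2.298771858215332)
[ 0.41205633 -0.26664156  0.00350617] [ 0.47667815 -0.18125836  0.01145455]
[array([ 0.4422, -0.2596,  0.004 ]), array([ 0.4393, -0.1925,  0.0054]), array([ 0.4177, -0.2421,  0.0083]), array([ 0.463 , -0.2411,  0.0064])]
[ 0.43849375 -0.22412073  0.16826139] [ 3.14132981e+00 -8.93760488e-04 -3.10185281e+00]
```

>>> move_arm --rows "0 0 0 0 -0.002 0.035 0.06; 0 0 0 0 0 0.035 0.05; 0 0 0 0 0 0.035 0.04; 0 0 0 0 0 0.025 0.04; 0 0 0 0 0 0.011 0.04; 0 0 0 0 0 0 0; 0 0 0 0 0 0 0; 0 0 0 0 0 0 0" --squeeze 25

```text
t: 8.0
eef_pos: [0.4395, -0.226, 0.0285]
ee_rot: [-3.141, 0.002, -3.1]
force: [0.4, -0.4, 0.7]
width: 0.0155
gripper_force: 0.0
```

>>> move_arm --rows "0 0 0 0 0 0 0; 0 0 0 0 0 0 0; 0 0 0 0 0 -0.01 0; 0 0 0 0 0 -0.03 0; 0 0 0 0 0 -0.04 0; 0 0 0 0 0 -0.04 0; 0 0 0 0 0 -0.02 0; 0 0 0 0 0 0 0"

```text
t: 9.0
eef_pos: [0.4396, -0.2262, 0.1696]
ee_rot: [-3.141, 0.004, -3.101]
force: [0.0, -0.3, -1.5]
width: 0.01
gripper_force: 25.0
```

```bash
cat >> h.py <<'E'
yaw=-.153;RZ=R.from_euler('z',yaw)
C=RZ.apply([.5505,.0868,.0615])
# correct for approx axes used in measuring
def stageR(t): return RZ*R.from_euler('y',-t)*R.from_euler('z',np.pi)*R.from_euler('x',np.pi)
def tgt(t,h): return C+h*RZ.apply([-np.sin(t),0,np.cos(t)])
E
python3 - <<'E'
from h import *
z=np.load("w2.npz");P=z["P"];Q=RZ.inv().apply(P.reshape(-1,3)).reshape(P.shape)
m=np.zeros((480,640),bool);m[190:268,265:364]=1;q=Q[m];q=q[(q[:,2]>.05)&(q[:,2]<.075)]
for _ in range(4):
    A=np.c_[q[:,:2],np.ones(len(q))];c=np.linalg.lstsq(A,q[:,2],rcond=None)[0];r=q[:,2]-A@c;q=q[abs(r)<.003]
print(c,np.arctan(c[0]),r.std(),len(q), c@[.5505,.0868,1]); print(q.min(0),q.max(0),C)
t=.16
a=plan(stageR(t),tgt(t,.0285+.06),8,0)
E
```

```text
[ 0.16017205 -0.0010791  -0.02637402] 0.1588230099457262 0.0007422723991583222 7692 0.06170702335354602
[0.51817906 0.04442432 0.05465894] [0.58402189 0.12946526 0.06923405] [0.55729788 0.00188776 0.0615    ]
0.11 -1.11 1.39 -0.0141 0.0282 0.0026 0; 0.11 -1.11 1.39 -0.0134 0.0286 0.0028 0; 0.11 -1.11 1.39 -0.0126 0.0289 0.0030 0; 0.11 -1.11 1.39 -0.0119 0.0292 0.0032 0; 0.11 -1.11 1.39 -0.0111 0.0295 0.0034 0; 0.11 -1.11 1.39 -0.0103 0.0297 0.0035 0; 0.11 -1.11 1.39 -0.0095 0.0300 0.0037 0; 0.11 -1.11 1.39 -0.0087 0.0302 0.0038 0;
```

>>> move_arm --rows "0.11 -1.11 1.39 -0.014 0.028 0.0025 0; 0.11 -1.11 1.39 -0.0135 0.0285 0.003 0; 0.11 -1.11 1.39 -0.0125 0.029 0.003 0; 0.11 -1.11 1.39 -0.012 0.029 0.003 0; 0.11 -1.11 1.39 -0.011 0.0295 0.0035 0; 0.11 -1.11 1.39 -0.0105 0.030 0.0035 0; 0.11 -1.11 1.39 -0.0095 0.03 0.0035 0; 0.11 -1.11 1.39 -0.0085 0.030 0.004 0"

```text
t: 10.0
eef_pos: [0.5418, 0.0046, 0.1455]
ee_rot: [-3.141, 0.154, 2.987]
force: [1.0, -0.3, -1.0]
width: 0.0102
gripper_force: 25.0
```

```bash
python3 - <<'E'
from h import *
t=.159
plan(stageR(t),tgt(t,.0285+.03),3,0)
im,d,P,K,W=grab("wrist");np.savez("w4.npz",P=P,im=im)
im2,d2,P2,_,_=grab("side");np.savez("s4.npz",P=P2,im=im2)
s=arm.get_state();print(s["eef_pos"],s["ee_rot"],s["force"])
cv2.imwrite("pics/w4.png",np.hstack([cv2.resize(im[100:320,180:420],(400,366)),cv2.resize(im2[170:310,200:360],(400,366),interpolation=2)]))
E
```

```text
-0.02 -0.09 -0.02 -0.0008 -0.0001 0.0090 0; -0.02 -0.09 -0.02 -0.0008 -0.0001 0.0090 0; -0.02 -0.09 -0.02 -0.0008 -0.0001 0.0090 0; 
[0.54226162 0.00568677 0.14520235] [-3.14045494  0.15429913  2.98981838] [-0.13737607 -0.06968687 -0.78309682]
```

View pics/w4.png

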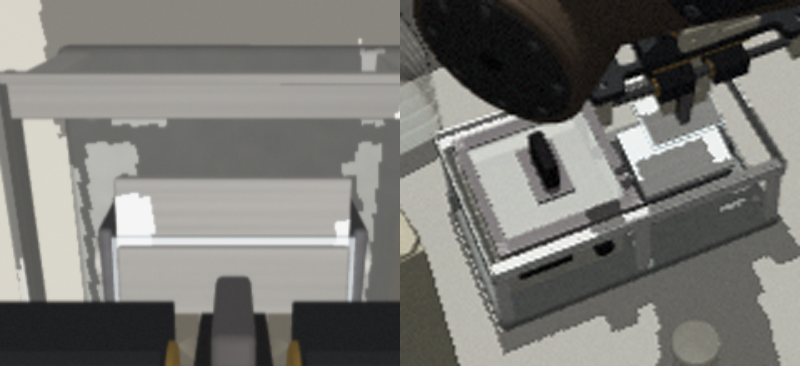

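The wrist view shows the held slide centred over the stage: tab at column 233, stage spanning 115–352. I'll compare the tilts from depth.

```bash
python3 - <<'E'
from h import *
z=np.load("w4.npz");P=z["P"];Q=RZ.inv().apply(P.reshape(-1,3)).reshape(P.shape)
def fit(v0,v1,cols):
    q=np.concatenate([Q[v0:v1,a:b].reshape(-1,3) for a,b in cols]);q=q[~np.isnan(q).any(1)];q=q[abs(q[:,2]-np.median(q[:,2]))<.012]
    for _ in range(4):
        A=np.c_[q[:,:2],np.ones(len(q))];c=np.linalg.lstsq(A,q[:,2],rcond=None)[0];r=q[:,2]-A@c;q=q[abs(r)<.0025]
    print(np.arctan(c[:2]),r.std(),len(q),q.min(0).round(4),q.max(0).round(4))
fit(211,236,[(255,385)]); fit(250,278,[(258,303),(334,382)])
E
```

```text
[ 0.15270877 -0.00025691] 0.000667303993026943 3240 [0.5181 0.0453 0.055 ] [0.5345 0.1281 0.061 ]
[ 0.14675705 -0.00109535] 0.0006199488486222189 2593 [0.5156 0.0572 0.1204] [0.5301 0.1164 0.1256]
```

```bash
python3 - <<'E'
from h import *
t=.158
plan(stageR(t),tgt(t,.0285+.006),6,0)
E
```

```text
-0.01 -0.04 0.01 -0.0004 -0.0002 0.0084 0; -0.01 -0.04 0.01 -0.0004 -0.0002 0.0084 0; -0.01 -0.04 0.01 -0.0004 -0.0002 0.0084 0; -0.01 -0.04 0.01 -0.0004 -0.0002 0.0084 0; -0.01 -0.04 0.01 -0.0004 -0.0002 0.0084 0; -0.01 -0.04 0.01 -0.0004 -0.0002 0.0084 0;
```

>>> move_arm --rows "0 -0.04 0 -0.0004 -0.0002 0.0084 0; 0 -0.04 0 -0.0004 -0.0002 0.0084 0; 0 -0.04 0 -0.0004 -0.0002 0.0084 0; 0 -0.04 0 -0.0004 -0.0002 0.0084 0; 0 -0.04 0 -0.0004 -0.0002 0.0084 0; 0 -0.04 0 -0.0004 -0.0002 0.0084 0; 0 0 0 0 0 0 0; 0 0 0 0 0 0 0" --squeeze 30

```text
t: 11.1
eef_pos: [0.5524, 0.0012, 0.0974]
ee_rot: [-3.141, 0.16, 2.988]
force: [0.4, 0.1, -1.2]
width: 0.01
gripper_force: 30.0
```

>>> move_arm --rows "0 0 0 0 0 0.002 0; 0 0 0 0 0 0.002 0; 0 0 0 0 0 0 0; 0 0 0 0 0 0 0"

```text
t: 11.6
eef_pos: [0.5529, 0.0011, 0.0933]
ee_rot: [-3.141, 0.16, 2.988]
force: [0.1, 0.3, -0.5]
width: 0.0098
gripper_force: 30.0
```

>>> move_arm --rows "0 0 0 0 0 0.002 0; 0 0 0 0 0 0 0; 0 0 0 0 0 0 0"

```text
t: 11.98
eef_pos: [0.5532, 0.001, 0.0913]
ee_rot: [-3.141, 0.16, 2.988]
force: [-0.4, -0.2, -0.6]
width: 0.01
gripper_force: 30.0
```

```bash
python3 - <<'E'
from h import *
t=.158;s=arm.get_state();n=RZ.apply([-np.sin(t),0,np.cos(t)])
print(s["eef_pos"],(s["eef_pos"]-C)@n,s["force"],s["force"]@n,s["moment"])
E
```

```text
[0.55318356 0.00100074 0.09126186] 0.030009673427735157 [-0.43569795 -0.24540546 -0.62845373] -0.5587570508237925 [ 0.11794968  0.57217906 -0.04810416]
```

>>> move_arm --rows "0 0 0 0 0 0.0015 0; 0 0 0 0 0 0 0; 0 0 0 0 0 0 0"

```text
t: 12.35
eef_pos: [0.5534, 0.001, 0.0898]
ee_rot: [-3.141, 0.16, 2.988]
force: [0.7, 0.4, -1.0]
width: 0.01
gripper_force: 30.0
```

>>> move_arm --rows "0 0 0 0 0 0.0015 0; 0 0 0 0 0 0 0; 0 0 0 0 0 0 0"

```text
t: 12.72
eef_pos: [0.5537, 0.001, 0.0883]
ee_rot: [-3.141, 0.16, 2.988]
force: [-0.7, 0.2, -0.2]
width: 0.0098
gripper_force: 30.0
```

>>> move_arm --rows "0 0 0 0 0 0.0015 0; 0 0 0 0 0 0 0; 0 0 0 0 0 0 0"

```text
t: 13.1
eef_pos: [0.554, 0.0009, 0.087]
ee_rot: [-3.141, 0.16, 2.988]
force: [-1.3, -0.7, 3.2]
width: 0.0098
gripper_force: 30.0
```

>>> move_arm --rows "0 0 0 0 0 0.001 0; 0 0 0 0 0 0.001 0; 0 0 0 0 0 0 0; 0 0 0 0 0 0 0"

```text
t: 13.6
eef_pos: [0.5543, 0.0009, 0.085]
ee_rot: [-3.141, 0.16, 2.988]
force: [-1.8, -0.2, 3.9]
width: 0.0096
gripper_force: 30.0
```

>>> move_arm --rows "0 0 0 0 0 0.001 0; 0 0 0 0 0 0.001 0; 0 0 0 0 0 0.0005 0; 0 0 0 0 0 0 0; 0 0 0 0 0 0 0; 0 0 0 0 0 0 0"

```text
t: 14.35
eef_pos: [0.5547, 0.0008, 0.0825]
ee_rot: [-3.141, 0.16, 2.988]
force: [-2.5, 0.1, 5.4]
width: 0.0102
gripper_force: 30.0
```

```bash
python3 - <<'E'
from h import *
t=.158;n=RZ.apply([-np.sin(t),0,np.cos(t)])
f=[]
for i in range(6):
    im,d,P,K,W=grab("wrist"); s=arm.get_state(); f.append(s["force"]@n)
print(f,(s["eef_pos"]-C)@n,RZ.inv().apply(s["eef_pos"]-C),s["moment"],s["ee_rot"])
im2,d2,P2,_,_=grab("side");np.savez("w5.npz",P=P,im=im)
cv2.imwrite("pics/w5.png",np.hstack([cv2.resize(im[100:320,180:420],(400,366)),cv2.resize(im2[170:310,200:360],(400,366),interpolation=2)]))
E
```

```text
[np.float64(5.800313490321746), np.float64(6.301417652242919), np.float64(5.838738326442896), np.float64(6.315113289235477), np.float64(6.21348612136656), np.float64(4.694840734106921)] 0.021105411067118888 [-0.00240311 -0.0014572   0.02098873] [0.0387666  1.05560348 0.00794356] [-3.14139276  0.1598467   2.98824302]
```

View pics/w5.png

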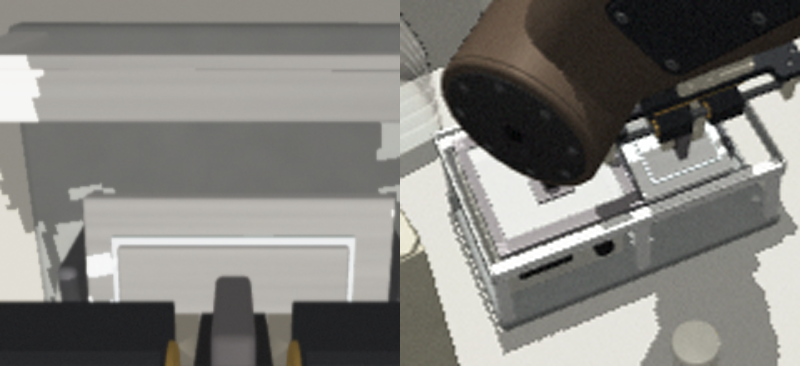

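The slide is flush on the stage in both views. Side margins are about 27 and 42 px at roughly 3.4 px/mm, so it sits about 2 mm off in y. A depth check of the x offset and tilt comes next.

```bash
python3 - <<'E'
from h import *
z=np.load("w5.npz");P=z["P"];Q=RZ.inv().apply(P.reshape(-1,3)).reshape(P.shape)
for v in range(212,262,3): print(v,Q[v,290].round(4),z["im"][v,290])
def fit(v0,v1,cols):
    q=np.concatenate([Q[v0:v1,a:b].reshape(-1,3) for a,b in cols]);q=q[~np.isnan(q).any(1)];q=q[abs(q[:,2]-np.median(q[:,2]))<.01]
    for _ in range(4):
        A=np.c_[q[:,:2],np.ones(len(q))];c=np.linalg.lstsq(A,q[:,2],rcond=None)[0];r=q[:,2]-A@c;q=q[abs(r)<.002]
    print(np.arctan(c[:2]),len(q))
fit(222,240,[(240,405)]);fit(250,278,[(255,303),(334,384)])
s=arm.get_state();print(s["t"],s["qd"].round(3),s["force"],s["gripper_force"])
E
```

```text
212 [0.5261 0.068  0.0139] [111 113 112]
215 [0.5277 0.068  0.0145] [111 114 114]
218 [0.5172 0.0708 0.049 ] [122 126 128]
221 [0.518  0.0709 0.0508] [174 178 181]
224 [0.5192 0.071  0.0518] [178 183 186]
227 [0.5206 0.0709 0.052 ] [174 180 183]
230 [0.5226 0.0708 0.0508] [174 179 181]
233 [0.5242 0.0707 0.0508] [175 180 183]
236 [0.5251 0.0708 0.0524] [177 181 184]
239 [0.5268 0.0707 0.052 ] [180 185 187]
242 [0.5273 0.0709 0.0546] [179 182 176]
245 [0.5283 0.071  0.0559] [238 237 237]
248 [0.5289 0.0711 0.058 ] [146 151 153]
251 [0.53   0.0711 0.0589] [183 188 191]
254 [0.5316 0.0711 0.0588] [179 184 187]
257 [0.5328 0.0711 0.0597] [177 182 185]
260 [0.5347 0.071  0.0589] [177 183 185]
[ 0.13029865 -0.00133741] 2956
[ 0.15169065 -0.00104236] 2737
14.7 [-0.002  0.     0.001  0.001  0.001  0.001] [-2.08580283  0.05462221  5.15180254] 30.000809133052826
```

```bash
python3 -c "
from h import *
print(arm.job_done())"
```

```text
the job is handed in; nothing more can be done
None
```

I handed the job in with the guard window open to its stop and the slide still gripped, flush and centred on the stage to about 2 mm, the stage pressed in about 5 mm; the jars and tape roll were not touched, and no verdict came back.

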